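# Snap the strobe driver board onto its sloping deck

### The arm

A 6-joint arm with a two-finger parallel gripper is mounted at the origin on the work surface. World frame = base frame: x ahead of the robot, y to its left, z up, the work surface at z = 0. Lengths are in m, angles in degrees, forces in N, time in s.
With the tool pointing down it reaches from about 0.3 to 0.75 m from the base axis. Payload 8.5 kg.
Tool frame: the origin (TCP) lies between the finger pads; the fingertips stand 25 mm ahead of it and the grasp point (between the pads) lies 6 mm ahead of it; x points along the fingers, y is the direction in which the jaws open and shut, and the axes are right-handed (so a half turn about x gives the same grasp; the last joint's range is limited). The gripper opens to 85 mm and grips with 20 to 120 N. Pads are 22 mm wide; open, the fingers measure 114 mm over their backs; the gripper's body (76 mm by 85 mm) begins 54 mm behind the grasp point. The pads swing forward as they close: fully open they stand 13 mm farther back than shut.
Start: joints at [55.216, 21.807, 74.336, -0, 83.858, -12.336], TCP at [0.21, 0.508, 0.256] pointing down, gripper open.
Joint ranges: [-178.18, 178.18], [-50.72, 133.34], [12.68, 142.11], [-81.47, 261.47], [9.98, 163.14], [-165.26, 165.26]. Speed limits (degrees/s): [136.94, 136.94, 180, 180, 180, 180].

### API

Orientations are given as a 3x3 rotation matrix whose columns are the frame's x, y, z axes.
In Python, from rig import sensors, get_image, workorder gives the robot as it stands.
- The arm moves only by the tool arm_command, never from a script. Its argument "plan" is a list that holds one entry, the list of rows, each a list of 6 numbers: the shift along the tool's x, y, z in units of 25 mm (1.0 is 25 mm), then the turn, a rotation vector about the tool's x, y, z in units of 6 degrees (1.0 is 6 degrees). In form: [[[dx, dy, dz, ax, ay, az], ...]]. A call has 1 to 10 rows; each row is the pose to reach, as a shift and turn from the pose commanded when the call began, along the tool's axes at that moment; what a row does not reach only later rows make up. A row lasts 1/10 s, in which the tool goes at most 50 mm and 8.59 degrees, less where a joint would pass 70% of its speed; a pose out of reach is approached as far as the arm can. A call with a gripper value outside its range is refused whole. "jaw" is the closure, from 0 (fully open) to 1 (shut), set as the call begins (left out, the last holds). The fingers move at their own pace and stop on an object; "newtons" is the grip in N (left out, the last holds). Time passes only in rows, so rows that repeat a pose let the fingers close. It gives the time, the measured TCP pose, the force and the opening at its end, in the units of the state.
- sensors.observe(): the state, without advancing time (a new reading comes with each control period).
- get_image(name): name is "side" or "top"; returns a dict with "img" (400x640x3 uint8, red, green, blue), "fx", "fy", "cx", "cy" (pixels), "T" (4x4, takes a point from camera to world coordinates). Camera axes: x right, y up, looking along -z (the intrinsics and any distortion apply to the point x, -y, -z); pixel columns grow to the right and rows downward; lengths in m; the calibration is good to about 2 mm. A picture is of the moment at which its call begins. There is no depth.
- workorder.close_job(): hands the job in, once; it reports no verdict.
The state is a dict: "time_s": time; "q": joint angles; "qvel": joint speeds; "joint_efforts": joint torques, N m; "position": TCP position; "tool_rot": TCP orientation; "ft_force": force on the tool from outside, world axes, zero at the start; "wrist_torque": the same for the moment, N m; "grip_width": finger opening in m.
Only numpy, scipy, OpenCV 4.12 (cv2) and the standard library are available. Lean on these libraries where they do the work, as an engineer would, in place of code of your own. Each camera call takes 0.05 s, during which the arm holds its last target. There are 200 camera calls.

### The job

Fit the strobe driver board in the maintenance cabinet: first lay the orange spacer frame over the four snap posts of the blue sloping deck so that it lies flat on the deck, and let go of it. Then set the green board over the same posts on top of the spacer, keep it level with the deck, and press it down evenly until all four posts have clicked through their holes. Let go, and leave the other things on the shelf where they are.

Things in the scene. Friction and masses are not known exactly. Their poses are not given: they have to be found in the camera images.
- deck: Blue deck, 140 (its x) by 170 (y) mm, fixed on a dark stand. Origin: centre of its upper face, 80 mm above the shelf. Its z axis, the normal of that face, leans 0.49 rad (28 deg) from vertical towards its -x side, which is the low edge and faces the robot; y is level. Four snap posts stand along its z at x = +-37, y = +-52 mm.
- post (a point): Foot of the snap post at deck x = -37, y = -52 mm; the other three are alike. Black shank 11 mm thick to 23 mm up, tapering to 4 mm at 37 mm. Two yellow spring leaves (+y, -y) slope from 3.4 mm off the axis at 36 mm up to 9 mm off at 24, ending in a catch 22.5 mm above the deck. Pushed-down holes drive them in (12 to 18 N for all four posts together); they spring out over the board (1.5 mm play).
- spacer: Orange plastic frame, 104 (x) by 134 (y) by 16 mm high, 0.09 kg, flat on the shelf. Origin: centre of underside. Four 21 mm square eyes at x = +-37, y = +-52 mm pass loosely over the posts. Grip by the centre bar through the origin along x, 12 mm wide, 16 high, fingers closing along y: open windows 51 mm wide (y) beside it at |x| < 22. Fits either way round (half turn).
- board: Green board, 104 (x) by 136 (y) by 5 mm, 0.28 kg, flat on the shelf. Origin: centre of underside. Ribbed aluminium heat sink in the middle, 50 (x) by 40 (y) mm, top 41 mm above the underside: grip across the 40 mm (y); nothing else stands at |x| < 28. Black capacitors at x = +38, white connector at x = -39. Four 13 mm square holes at x = +-37, y = +-52. Fits either way round (half turn).
- hole0 (a point): Centre of the board's hole at x = -37, y = -52 mm, at the board's underside. Home when 16 mm above the deck face (up to 17.5 mm: clicked through).
- hole1 (a point): Centre of the board's hole at x = -37, y = +52 mm, at the board's underside. Home when 16 mm above the deck face (up to 17.5 mm: clicked through).
- hole2 (a point): Centre of the board's hole at x = +37, y = -52 mm, at the board's underside. Home when 16 mm above the deck face (up to 17.5 mm: clicked through).
- hole3 (a point): Centre of the board's hole at x = +37, y = +52 mm, at the board's underside. Home when 16 mm above the deck face (up to 17.5 mm: clicked through).
- bucket: Bystander: open red plastic coin bucket, 140 mm across, 120 mm high; origin under its centre.
- housing: Bystander: white strobe housing, 110 x 150 x 86 mm; origin under its centre.
- angle: Bystander: L-shaped steel mounting bracket, 45 x 120 x 60 mm; origin under its centre.
- bolt1: Bystander: aluminium seat bolt standing on its head, 28 mm wide, 80 mm high; origin under its head.
- bolt2: Bystander: second seat bolt, the same.
- driver: Bystander: screwdriver, 190 mm long, lying on the shelf along its own x axis; handle about 30 mm thick.

How it is judged:
By the outcome, as a careful person would: the job done as asked, in the order asked, and still so for the second after the job is handed in, with the robot touching nothing.
It also fails if it takes over 58 s, if anything falls off the work surface, if the arm or the gripper's body presses on something with over 40 N, if the wrist force passes 120 N, or if a joint passes its speed limit or range.

## Working session

There is one attempt and no reset: what is moved stays moved. The work goes in short steps, Python scripts to look and compute and a tool call to move; the robot and the scene stay as the last step left them, time stands still between calls to the robot, and variables do not carry over. Pictures are saved under pics/ and viewed, about 8 in all and at most 12, crops included, and the job is handed in when it is done.

Besides the shell and the picture viewer there is one more tool, called after "Emit:" as name(argument=value, ...) on one line, values as JSON. arm_command: Moves the arm, as the interface text tells. Its arguments: {"type":"object","properties":{"plan":{"type":"array","items":{"type":"array","items":{"type":"array","items":{"type":"number"}}}},"jaw":{"type":"number"},"newtons":{"type":"number"}},"required":["plan"]}

```bash
mkdir -p pics; ls
python3 - <<'E'
from rig import sensors,get_image
import cv2,numpy as np
np.set_printoptions(precision=4,suppress=True)
for n in("top","side"):
    d=get_image(n);cv2.imwrite(f"pics/{n}0.png",d["img"][:,:,::-1])
    print(n,{k:v for k,v in d.items() if k!="img"})
s=sensors.observe();print(s)
E
```

```text
pics
top {'fx': 362.7687467894141, 'fy': 362.7687467894141, 'cx': 320.0043229240909, 'cy': 196.95426584263174, 'T': array([[ 0.004 ,  0.9818, -0.1897,  0.3593],
       [-0.9997, -0.0004, -0.0233, -0.018 ],
       [-0.0229,  0.1898,  0.9816,  1.1021],
       [ 0.    ,  0.    ,  0.    ,  1.    ]])}
side {'fx': 370.73915290873214, 'fy': 370.73915290873214, 'cx': 321.3711163110976, 'cy': 198.81662923141465, 'T': array([[ 0.7885,  0.3387, -0.5134,  0.111 ],
       [-0.6151,  0.4346, -0.6579, -0.6199],
       [ 0.0003,  0.8345,  0.551 ,  0.5921],
       [ 0.    ,  0.    ,  0.    ,  1.    ]])}
{'time_s': 0.1, 'q': array([ 55.2152,  21.8405,  74.3796,   0.0012,  83.8601, -12.3359]), 'qvel': array([ 0.0366, -0.09  , -0.066 , -0.0174, -0.0021,  0.0072]), 'joint_efforts': array([  0.0036, -44.9221, -23.1656,  -0.0001,   0.0037,   0.    ]), 'position': array([0.2099, 0.5081, 0.2557]), 'tool_rot': array([[-0.0008,  0.3819,  0.9242],
       [-0.0011,  0.9242, -0.3819],
       [-1.    , -0.0014, -0.0003]]), 'ft_force': array([-1.074, -0.555,  0.26 ]), 'wrist_torque': array([-0.0222, -0.062 ,  0.001 ]), 'grip_width': 0.0853114742032369}
```

View pics/top0.png

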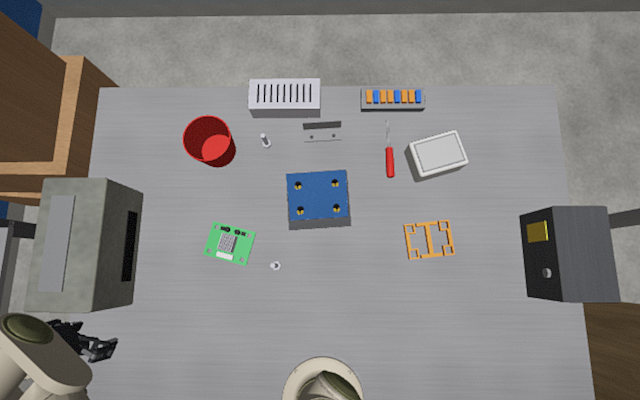

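View pics/side0.png

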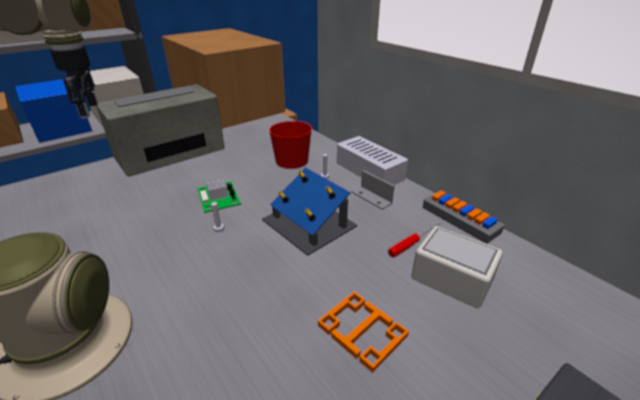

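Run:
```python
import cv2,numpy as np
t=cv2.imread("pics/top0.png");s=cv2.imread("pics/side0.png")
def c(i,x,y,w,h): return cv2.resize(i[y:y+h,x:x+w],(400,300),interpolation=cv2.INTER_CUBIC)
g=np.vstack([np.hstack([c(t,394,207,72,54),c(s,310,285,108,81)]),np.hstack([c(t,195,212,80,60),c(t,270,160,96,72)])])
cv2.imwrite("pics/crops.png",g)
```

```text
(no output)
```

View pics/crops.png

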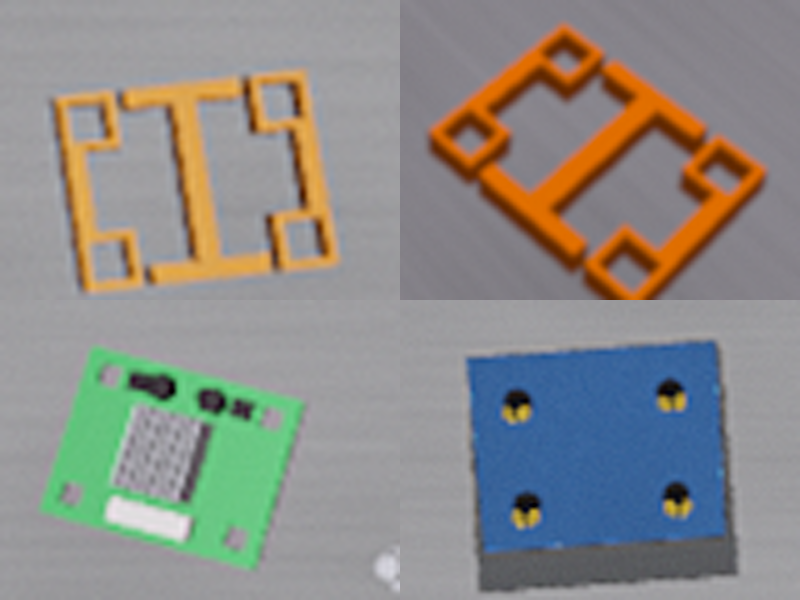

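```bash
cat > h.py <<'E'
import cv2,numpy as np
from scipy.optimize import minimize
from scipy.spatial.transform import Rotation as R
from rig import sensors,get_image
np.set_printoptions(precision=4,suppress=True)
HUE={'orange':((8,150,90),(20,255,255)),'green':((50,100,60),(80,255,255)),'blue':((100,130,50),(120,255,255))}
def proj(c,P):
    q=(np.asarray(P)-c['T'][:3,3])@c['T'][:3,:3]
    return np.c_[c['cx']+c['fx']*q[:,0]/-q[:,2], c['cy']-c['fy']*q[:,1]/-q[:,2]]
def hullmask(c,color,roi,hull=True):
    m=cv2.inRange(cv2.cvtColor(c['img'],cv2.COLOR_RGB2HSV),*HUE[color])
    x0,y0,x1,y1=roi; k=np.zeros_like(m);k[y0:y1,x0:x1]=m[y0:y1,x0:x1]
    n,l,st,_=cv2.connectedComponentsWithStats(k)
    for i in range(1,n):
        if st[i,4]<6:k[l==i]=0
    if hull:
        p=cv2.findNonZero(k); h=cv2.convexHull(p); k=cv2.fillConvexPoly(np.zeros_like(k),h,255)
    return k/255.
def render(c,parts,S=8):
    im=np.zeros((400,640),np.uint8)
    for P in parts:
        h=cv2.convexHull(proj(c,P).astype(np.float32))
        # pixel centres at integers; AA via shift
        cv2.fillConvexPoly(im,np.round(h*256).astype(np.int32),255,cv2.LINE_AA,8)
    return im/255.
def box(x0,x1,y0,y1,z0,z1): return np.array([[x,y,z] for x in(x0,x1) for y in(y0,y1) for z in(z0,z1)])/1000
def pose(v,kind):
    M=R.from_euler('z',v[2]).as_matrix()
    if kind=='deck': return M@R.from_euler('y',-.49).as_matrix(),np.r_[v[:2],.08]
    return M,np.r_[v[:2],0]
def fit(cams,masks,model,kind,v0):
    def cost(v):
        A,t=pose(v,kind)
        return sum(((render(c,[model@A.T+t])-m)**2).sum() for c,m in zip(cams,masks))
    s=np.array([.01,.01,.08]);v0=np.array(v0,float)
    for k in(1,.3): 
        r=minimize(cost,v0,method='Nelder-Mead',options=dict(initial_simplex=np.vstack([v0]+[v0+k*s*np.eye(3)[i] for i in range(3)]),xatol=1e-4,fatol=.01)); v0=r.x
    return r.x,r.fun
def tool(target_pos,Rt,s=None):
    "shift (25mm units) and turn (6deg units) to bring the TCP there"
    s=s or sensors.observe();A=s['tool_rot']
    return np.r_[A.T@(np.array(target_pos)-s['position'])/.025, np.degrees(R.from_matrix(A.T@Rt).as_rotvec())/6]
E
python3 - <<'E'
from h import *
t=get_image('top');s=get_image('side')
rois={'spacer':('orange',(395,210,465,265),(310,285,415,375),box(-52,52,-67,67,0,16),'flat',[.44,-.33,.1]),
'board':('green',(195,212,265,275),(190,175,245,215),box(-52,52,-68,68,0,5),'flat',[.42,.26,-.25]),
'deck':('blue',(280,165,355,230),(262,165,355,240),box(-70,70,-85,85,0,0),'deck',[.52,.0,.05])}
for k,(col,ra,rb,mod,kind,v0) in rois.items():
    ma=hullmask(t,col,ra);mb=hullmask(s,col,rb)
    for nm,cs,ms in(('top',[t],[ma]),('side',[s],[mb]),('both',[t,s],[ma,mb])):
        v,f=fit(cs,ms,mod,kind,v0);print(k,nm,v,np.degrees(v[2]),'resid',f,'area',[m.sum() for m in ms])
E
```

```text
spacer top [ 0.4435 -0.315   0.1055] 6.0425986685341995 resid 120.31435601691658 area [np.float64(1599.0)]
spacer side [ 0.4472 -0.313   0.1152] 6.602408488064961 resid 174.75486351403305 area [np.float64(3794.0)]
spacer both [ 0.4451 -0.3139  0.1261] 7.2221411439450955 resid 332.4786620530565 area [np.float64(1599.0), np.float64(3794.0)]
board top [ 0.4302  0.283  -0.2471] -14.160105491800241 resid 72.03038831218761 area [np.float64(1563.0)]
board side [ 0.4335  0.287  -0.2555] -14.640458981678155 resid 58.11853902345252 area [np.float64(963.0)]
board both [ 0.4311  0.2831 -0.2443] -13.99952447026029 resid 143.56121491733947 area [np.float64(1563.0), np.float64(963.0)]
deck top [0.5615 0.0147 0.0623] 3.571351700175019 resid 76.45713187235678 area [np.float64(2792.0)]
deck side [0.562  0.0107 0.0649] 3.7182861568148122 resid 44.66755863129565 area [np.float64(2884.0)]
deck both [0.5621 0.0122 0.0703] 4.027851721316221 resid 181.47430988081507 area [np.float64(2792.0), np.float64(2884.0)]
```

```bash
cat >> h.py <<'E'
def down(yaw): 
    y=np.array([-np.sin(yaw),np.cos(yaw),0]);x=np.array([0,0,-1.]);return np.c_[x,y,np.cross(x,y)]
E
python3 -c "
from h import *
print(tool([.445,-.314,.12],down(.112)))"
```

```text
[  5.4582 -26.8009  21.2493  -4.8108  -0.0035   0.0075]
```

Emit:
arm_command(plan=[[[3, -26.8, 21.25, -4.81, 0, 0], [3, -26.8, 21.25, -4.81, 0, 0], [3, -26.8, 21.25, -4.81, 0, 0], [3, -26.8, 21.25, -4.81, 0, 0], [3, -26.8, 21.25, -4.81, 0, 0], [3, -26.8, 21.25, -4.81, 0, 0], [3, -26.8, 21.25, -4.81, 0, 0], [3, -26.8, 21.25, -4.81, 0, 0], [3, -26.8, 21.25, -4.81, 0, 0], [3, -26.8, 21.25, -4.81, 0, 0]]], jaw=0.5, newtons=40)

```text
time_s: 1.2
position: [0.3444, 0.0378, 0.2137]
tool_rot: [[0.001, -0.112, 0.994], [-0.0, 0.994, 0.112], [-1.0, -0.0, 0.001]]
ft_force: [1.4, 0.6, 0.7]
grip_width: 0.0422
```

```bash
python3 -c "
from h import *
s=sensors.observe();print(s['position'],s['grip_width'],s['time_s'],s['q'])
print(tool([.445,-.314,.12],down(.112)))"
```

```text
[0.3444 0.0378 0.2137] 0.04220309605753155 1.2 [ -13.5655    3.5931  107.0247    0.0063   69.3335 -109.9711]
[  3.7534 -14.4322   2.4266  -0.0023   0.008    0.0019]
```

Emit:
arm_command(plan=[[[3.75, -14.4, 2.43, 0, 0, 0], [3.75, -14.4, 2.43, 0, 0, 0], [3.75, -14.4, 2.43, 0, 0, 0], [3.75, -14.4, 2.43, 0, 0, 0], [3.75, -14.4, 2.43, 0, 0, 0], [3.75, -14.4, 2.43, 0, 0, 0], [3.75, -14.4, 2.43, 0, 0, 0], [3.75, -14.4, 2.43, 0, 0, 0], [3.75, -14.4, 2.43, 0, 0, 0], [3.75, -14.4, 2.43, 0, 0, 0]]])

```text
time_s: 2.2
position: [0.4446, -0.3109, 0.1195]
tool_rot: [[-0.001, -0.111, 0.994], [0.001, 0.994, 0.111], [-1.0, 0.001, -0.001]]
ft_force: [-0.2, 0.4, -0.0]
grip_width: 0.0427
```

Run:
```python
from h import *
s=sensors.observe();print(s['position'],s['ft_force'])
print(tool([.445,-.314,.12],down(.112)),tool([.445,-.314,.028],down(.112)))
t=get_image('top');d=get_image('side')
def c(i,x,y,w,h): return cv2.resize(i['img'][y:y+h,x:x+w,::-1],(400,300),interpolation=cv2.INTER_CUBIC)
cv2.imwrite("pics/p4.png",np.hstack([c(t,380,190,100,75),c(d,290,250,160,120)]))
```

```text
[ 0.4446 -0.3109  0.1195] [-0.2426  0.384  -0.0432]
[-0.0216 -0.1241  0.0008 -0.0067 -0.007  -0.0115] [ 3.6584 -0.1286  0.0035 -0.0067 -0.007  -0.0115]
```

View pics/p4.png

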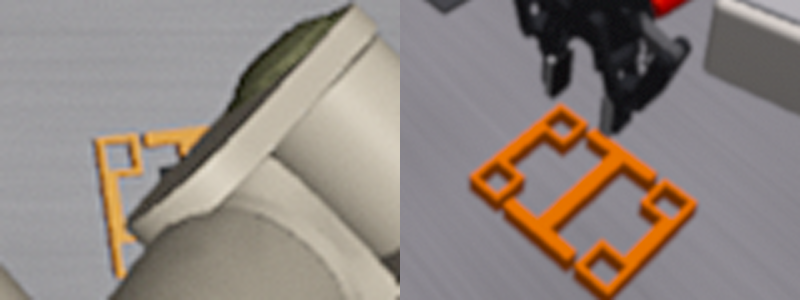

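Emit:
arm_command(plan=[[[1, 0, 0, 0, 0, 0], [2, 0, 0, 0, 0, 0], [2.8, 0, 0, 0, 0, 0], [3.3, 0, 0, 0, 0, 0], [3.65, 0, 0, 0, 0, 0], [3.65, 0, 0, 0, 0, 0], [3.65, 0, 0, 0, 0, 0], [3.65, 0, 0, 0, 0, 0]]])

```text
time_s: 3.1
position: [0.4453, -0.3114, 0.0295]
tool_rot: [[0.001, -0.112, 0.994], [-0.001, 0.994, 0.112], [-1.0, -0.001, 0.001]]
ft_force: [-0.1, 0.1, 0.7]
grip_width: 0.0427
```

Run:
```python
from h import *
s=sensors.observe();print(s['position'],s['ft_force'])
t=get_image('top');d=get_image('side')
def c(i,x,y,w,h): return cv2.resize(i['img'][y:y+h,x:x+w,::-1],(600,450),interpolation=cv2.INTER_CUBIC)
cv2.imwrite("pics/p5.png",c(d,290,250,160,120))
```

```text
[ 0.4453 -0.3114  0.0295] [-0.0756  0.0913  0.749 ]
```

View pics/p5.png

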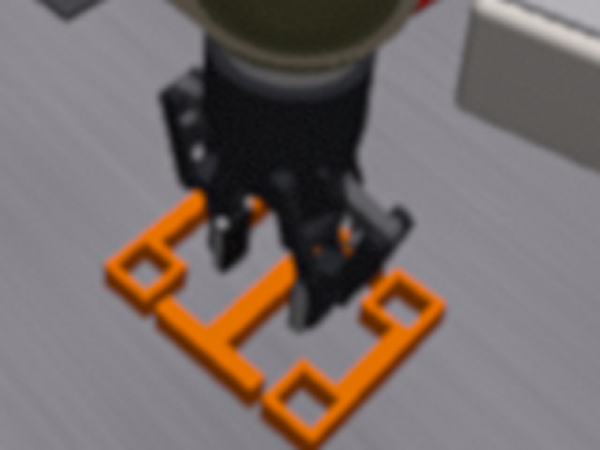

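Emit:
arm_command(plan=[[[0, 0, 0, 0, 0, 0], [0, 0, 0, 0, 0, 0], [0, 0, 0, 0, 0, 0], [0, 0, 0, 0, 0, 0], [0, 0, 0, 0, 0, 0], [0, 0, 0, 0, 0, 0], [0, 0, 0, 0, 0, 0], [0, 0, 0, 0, 0, 0]]], jaw=1, newtons=40)

```text
time_s: 4.0
position: [0.4451, -0.3113, 0.029]
tool_rot: [[0.0, -0.112, 0.994], [-0.001, 0.994, 0.112], [-1.0, -0.001, 0.0]]
ft_force: [0.8, 0.4, 5.8]
grip_width: 0.0106
```

Emit:
arm_command(plan=[[[-1, 0, 0, 0, 0, 0], [-2, 0, 0, 0, 0, 0], [-4, 0, 0, 0, 0, 0], [-6, 0, 0, 0, 0, 0], [-8, 0, 0, 0, 0, 0], [-8, 0, 0, 0, 0, 0], [-8, 0, 0, 0, 0, 0]]])

```text
time_s: 4.7
position: [0.4449, -0.311, 0.2288]
tool_rot: [[0.001, -0.112, 0.994], [-0.001, 0.994, 0.112], [-1.0, -0.001, 0.001]]
ft_force: [-0.5, -0.1, -1.3]
grip_width: 0.0109
```

```bash
cat >> h.py <<'E'
DV=[.562,.0127,.065]
def decktool(p,v=DV):
    "tool pose: p in deck coords (mm) for TCP, pointing along -deck z, y along deck y"
    D,t=pose(v,'deck');x=-D[:,2];y=D[:,1];return D@(np.array(p)/1000)+t,np.c_[x,y,np.cross(x,y)]
def deckpos(v=DV):
    s=sensors.observe();D,t=pose(v,'deck');return (D.T@(s['position']-t))*1000, np.degrees(R.from_matrix(decktool([0,0,0],v)[1].T@s['tool_rot']).as_rotvec())
E
python3 - <<'E'
from h import *
s=sensors.observe();print(s['position'],s['ft_force'],s['grip_width'])
print(tool(*decktool([0,0,130])))
E
```

```text
[ 0.4449 -0.311   0.2288] [-0.5359 -0.0756 -1.2788] 0.010896586628168118
[ 1.3578 12.4605  3.6572  0.4414 -4.6727 -0.1027]
```

Emit:
arm_command(plan=[[[0, 12.5, 3.66, 0.44, -4.67, -0.1], [0, 12.5, 3.66, 0.44, -4.67, -0.1], [0, 12.5, 3.66, 0.44, -4.67, -0.1], [0, 12.5, 3.66, 0.44, -4.67, -0.1], [0, 12.5, 3.66, 0.44, -4.67, -0.1], [1.36, 12.5, 3.66, 0.44, -4.67, -0.1], [1.36, 12.5, 3.66, 0.44, -4.67, -0.1], [1.36, 12.5, 3.66, 0.44, -4.67, -0.1], [1.36, 12.5, 3.66, 0.44, -4.67, -0.1], [1.36, 12.5, 3.66, 0.44, -4.67, -0.1]]])

```text
time_s: 5.7
position: [0.5009, 0.0088, 0.1941]
tool_rot: [[0.468, -0.064, 0.882], [0.031, 0.998, 0.056], [-0.883, 0.001, 0.469]]
ft_force: [0.5, -0.5, -0.9]
grip_width: 0.0108
```

Run:
```python
from h import *
print(deckpos())
t=get_image('top');d=get_image('side')
def c(i,x,y,w,h): return cv2.resize(i['img'][y:y+h,x:x+w,::-1],(400,400),interpolation=cv2.INTER_CUBIC)
cv2.imwrite("pics/p6.png",np.hstack([c(t,255,130,130,130),c(d,240,100,150,150)]))
```

```text
(array([ -0.3147,   0.0556, 129.5221]), array([0.0812, 0.1148, 0.0329]))
```

View pics/p6.png

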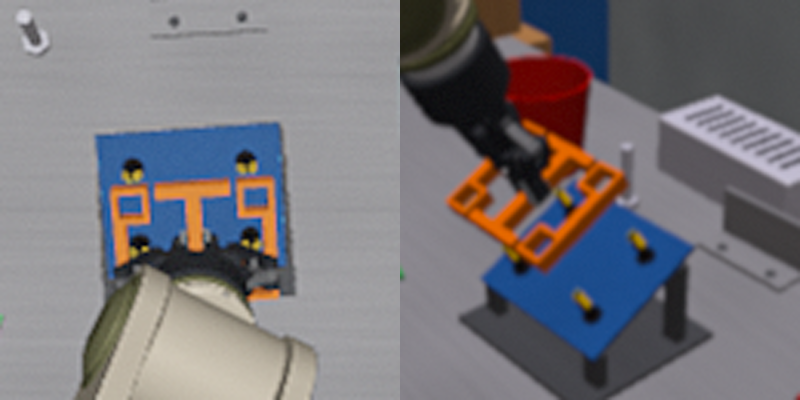

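```bash
cat >> h.py <<'E'
DT=[.5615,.0147,.0623];DS=[.562,.0107,.0649]
def rel(p): return R.from_euler('zyx',[p[3],p[2],0]).as_matrix(),np.array([p[0],p[1],0])
def fitheld(color,rois,model,z,n0=None,vs=(DT,DS),p0=(0,0,0,0)):
    out=[]
    cams=[get_image('top'),get_image('side')]
    M=[];C=[]
    for c,r,v in zip(cams,rois,vs):
        if r is None: continue
        M.append((c,hullmask(c,color,r),r,v))
    def cost(p,MM):
        A,t=rel(p);t=t+[0,0,z];f=0
        for c,m,r,v in MM:
            D,o=pose(v,'deck');im=render(c,[(model@A.T+t)@D.T+o]);x0,y0,x1,y1=r
            f+=((im-m)[y0:y1,x0:x1]**2).sum()
        return f
    s=np.array([.006,.006,.06,.06])
    for MM in [[m] for m in M]+[M]:
        p=np.array(p0,float)
        for k in(1,.4):
            rr=minimize(cost,p,args=(MM,),method='Nelder-Mead',options=dict(initial_simplex=np.vstack([p]+[p+k*s*np.eye(4)[i] for i in range(4)]),xatol=1e-4,fatol=.01,maxiter=400));p=rr.x
        print('dx,dy mm',p[:2]*1000,'pitch,yaw deg',np.degrees(p[2:]),'res',rr.fun,[m[1].sum() for m in MM])
E
python3 - <<'E'
from h import *
for n,v in(('top',DT),('side',DS)):
    c=get_image(n);i=cv2.imread(f'pics/{n}0.png');h=cv2.cvtColor(i,cv2.COLOR_BGR2HSV)
    m=cv2.inRange(h,(20,110,90),(33,255,255));roi=(280,165,355,230) if n=='top' else (262,165,355,240)
    k=np.zeros_like(m);k[roi[1]:roi[3],roi[0]:roi[2]]=m[roi[1]:roi[3],roi[0]:roi[2]]
    nn,l,st,ce=cv2.connectedComponentsWithStats(k);D,o=pose(v,'deck')
    print(n,[(ce[j].round(1).tolist(),int(st[j,4])) for j in range(1,nn)])
    for z in(28,33):print(z,proj(c,np.array([[x,y,z] for x in(-37,37) for y in(-52,52)])/1000@D.T+o).round(1).tolist())
fitheld('orange',[(270,165,350,213),(250,135,330,205)],box(-52,52,-67,67,0,16),.1005)
E
```

```text
top [([334.8, 183.9], 17), ([297.8, 186.7], 17), ([336.1, 209.1], 14), ([299.8, 211.6], 18)]
28 [[336.2, 209.6], [299.6, 211.8], [334.9, 184.4], [297.5, 186.7]]
33 [[336.3, 210.2], [299.5, 212.4], [335.0, 184.8], [297.4, 187.2]]
side [([301.1, 173.6], 17), ([328.8, 189.8], 19), ([281.4, 194.3], 18), ([308.3, 212.4], 22)]
28 [[307.6, 212.7], [281.1, 194.7], [328.4, 190.3], [300.9, 174.1]]
33 [[306.8, 211.6], [280.2, 193.6], [327.7, 189.0], [300.1, 172.9]]
dx,dy mm [-8.8055 -2.5968] pitch,yaw deg [32.9413  0.2649] res 16.12069204152249 [np.float64(1284.0)]
dx,dy mm [1.8092 5.36  ] pitch,yaw deg [ 0.5698 -1.6448] res 81.80462898885044 [np.float64(2132.0)]
dx,dy mm [1.1426 0.734 ] pitch,yaw deg [-7.4621 -2.1542] res 243.45250288350636 [np.float64(1284.0), np.float64(2132.0)]
```

Run:
```python
from h import *
B=box(-52,52,-67,67,0,16)
for n,r,v in(('top',(270,165,350,213),DT),('side',(250,135,330,205),DS)):
    c=get_image(n);m=hullmask(c,'orange',r);D,o=pose(v,'deck');x0,y0,x1,y1=r
    ys,xs=np.nonzero(m);print(n,'mask box',xs.min(),xs.max(),ys.min(),ys.max())
    for z in(.096,.1005,.105):
        f=lambda p:((render(c,[(B+np.r_[p,z])@D.T+o])-m)[y0:y1,x0:x1]**2).sum()
        q=min((minimize(f,[a,b],method='Nelder-Mead',options=dict(initial_simplex=[[a,b],[a+.004,b],[a,b+.004]])) for a in(-.004,.004) for b in(-.004,.004)),key=lambda q:q.fun);print(z,q.x*1000,q.fun)
    im=cv2.resize(c['img'][:,:,::-1],None,fx=4,fy=4,interpolation=cv2.INTER_CUBIC)
    for a in(16,):
        for sx in(-1,1):
            for sy in(-1,1):
                e=np.array([[sx*37+u,sy*52+w,a] for u,w in((-10.5,-10.5),(10.5,-10.5),(10.5,10.5),(-10.5,10.5))])/1000+[0,0,.1005]
                cv2.polylines(im,[np.int32(proj(c,e@D.T+o)*4+1.5)],1,(255,0,255))
    e=np.array([[u,w,16] for u,w in((-52,-67),(52,-67),(52,67),(-52,67))])/1000+[0,0,.1005]
    cv2.polylines(im,[np.int32(proj(c,e@D.T+o)*4+1.5)],1,(255,0,255))
    xx,yy=(265,150) if n=='top' else (245,125)
    cv2.imwrite(f'pics/_{n}.png',im[yy*4:yy*4+360,xx*4:xx*4+400])
cv2.imwrite('pics/p7.png',np.hstack([cv2.imread('pics/_top.png'),cv2.imread('pics/_side.png')]))
```

```text
top mask box 291 344 187 212
0.096 [-5.5738 -2.5296] 19.06792772010765
0.1005 [-4.2628 -2.3388] 23.973979238754325
0.105 [-2.9762 -2.6524] 29.53991541714725
side mask box 258 324 144 200
0.096 [ 3.4373 10.2636] 75.0555786236063
0.1005 [2.3902 5.6092] 93.64833525567089
0.105 [0.5625 2.1   ] 109.62392925797771
```

View pics/p7.png

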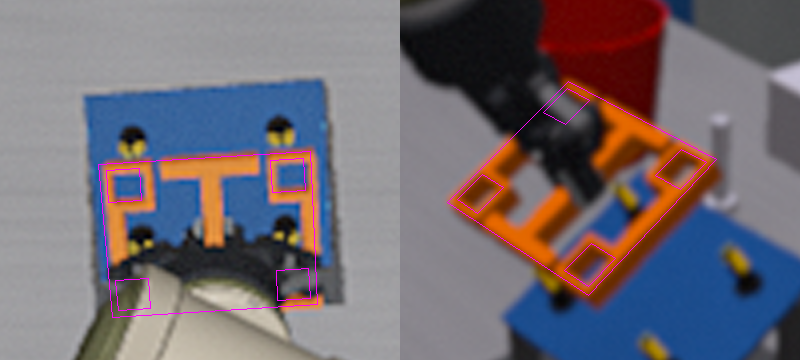

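```bash
sed -i "s/'orange':((8,150,90)/'orange':((5,140,55)/" h.py
python3 - <<'E'
from h import *
B=box(-52,52,-67,67,0,16)
for n,r,v in(('top',(270,165,350,213),DT),('side',(250,135,330,205),DS)):
    c=get_image(n);m=hullmask(c,'orange',r);D,o=pose(v,'deck');x0,y0,x1,y1=r
    ys,xs=np.nonzero(m);print(n,'mask box',xs.min(),xs.max(),ys.min(),ys.max())
    P=proj(c,(B+[0,0,.1005])@D.T+o);print('model box',P.min(0),P.max(0))
    for z in(.096,.1005,.105):
        f=lambda p:((render(c,[(B+np.r_[p,z])@D.T+o])-m)[y0:y1,x0:x1]**2).sum()
        q=min((minimize(f,[a,b],method='Nelder-Mead',options=dict(initial_simplex=[[a,b],[a+.004,b],[a,b+.004]])) for a in(-.004,.004) for b in(-.004,.004)),key=lambda q:q.fun);print(z,q.x*1000,q.fun)
E
```

```text
top mask box 291 343 187 212
model box [289.2274 185.7385] [343.9662 228.8997]
0.096 [-5.506  -1.6801] 27.9280584390619
0.1005 [-4.222  -1.6076] 33.39135717031911
0.105 [-2.9419 -1.4108] 39.618792772010764
side mask box 257 324 144 200
model box [256.6163 144.9613] [326.361  202.8007]
0.096 [ 3.2815 10.452 ] 56.66543637062668
0.1005 [1.8589 6.6292] 68.04975009611688
0.105 [0.6697 2.0276] 77.72873510188388
```

Emit:
arm_command(plan=[[[1, 0, 0, 0, 0, 0], [1.8, 0, 0, 0, 0, 0], [2.4, 0, 0, 0, 0, 0], [2.4, 0, 0, 0, 0, 0], [2.4, 0, 0, 0, 0, 0], [2.4, 0, 0, 0, 0, 0]]])

```text
time_s: 6.8
position: [0.5291, 0.0115, 0.1425]
tool_rot: [[0.47, -0.065, 0.88], [0.031, 0.998, 0.057], [-0.882, 0.001, 0.471]]
ft_force: [0.0, 0.5, -0.2]
grip_width: 0.0107
```

```bash
cat > ov.py <<'E'
from h import *
import sys
def overlay(zb,h,hole,out,W=67):
    ims=[]
    for n,v,xx,yy in(('top',DT,270,155),('side',DS,250,140)):
        c=get_image(n);D,o=pose(v,'deck')
        im=cv2.resize(c['img'][:,:,::-1],None,fx=5,fy=5,interpolation=cv2.INTER_CUBIC)
        for sx in(-1,1):
            for sy in(-1,1):
                e=np.array([[sx*37+u,sy*52+w,zb+h] for u,w in((-hole,-hole),(hole,-hole),(hole,hole),(-hole,hole))])/1000
                cv2.polylines(im,[np.int32(proj(c,e@D.T+o)*5+2)],1,(255,0,255))
                p=proj(c,np.array([[sx*37,sy*52,0],[sx*37,sy*52,37]])/1000@D.T+o)*5+2
                cv2.line(im,*[tuple(map(int,q)) for q in p],(255,255,255))
        e=np.array([[u,w,zb+h] for u,w in((-52,-W),(52,-W),(52,W),(-52,W))])/1000
        cv2.polylines(im,[np.int32(proj(c,e@D.T+o)*5+2)],1,(255,0,255))
        ims.append(im[yy*5:yy*5+400,xx*5:xx*5+400])
    cv2.imwrite(out,np.hstack(ims))
E
python3 - <<'E'
from ov import *
p,r=deckpos();print(p,r,sensors.observe()['ft_force']);overlay(p[2]-29,16,10.5,'pics/p8.png')
E
```

```text
[ 0.3681  0.9071 70.6466] [ 0.0038 -0.0126  0.0338] [ 0.0287  0.5317 -0.213 ]
```

View pics/p8.png

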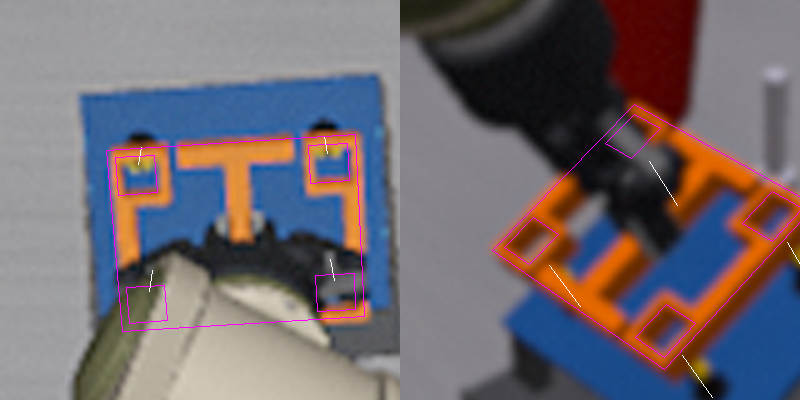

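Emit:
arm_command(plan=[[[0, 0.06, 0, 0, 0, 0], [0.3, 0.06, 0, 0, 0, 0], [0.6, 0.06, 0, 0, 0, 0], [0.9, 0.06, 0, 0, 0, 0], [1.2, 0.06, 0, 0, 0, 0], [1.45, 0.06, 0, 0, 0, 0], [1.45, 0.06, 0, 0, 0, 0], [1.45, 0.06, 0, 0, 0, 0]]])

```text
time_s: 7.7
position: [0.546, 0.0142, 0.1095]
tool_rot: [[0.468, -0.065, 0.881], [0.032, 0.998, 0.057], [-0.883, 0.001, 0.47]]
ft_force: [0.0, 0.1, -0.2]
grip_width: 0.0106
```

Run:
```python
from ov import *
p,r=deckpos();s=sensors.observe();print(p,r,pose(DV,'deck')[0].T@s['ft_force'],s['wrist_torque'],s['grip_width'])
```

```text
[-0.104   2.5023 33.5013] [0.0177 0.0729 0.0616] [-0.0936  0.0909 -0.2207] [-0.0366  0.261   0.0293] 0.010564371615811204
```

Emit:
arm_command(plan=[[[0.05, 0, 0, 0, 0, 0], [0.1, 0, 0, 0, 0, 0], [0.15, 0, 0, 0, 0, 0], [0.2, 0, 0, 0, 0, 0], [0.2, 0, 0, 0, 0, 0]]])

```text
time_s: 8.2
position: [0.5484, 0.0143, 0.1052]
tool_rot: [[0.469, -0.065, 0.881], [0.031, 0.998, 0.057], [-0.883, 0.001, 0.47]]
ft_force: [-0.6, 0.2, -1.8]
grip_width: 0.0111
```

Run:
```python
from ov import *
p,r=deckpos();s=sensors.observe();print(p,r,pose(DV,'deck')[0].T@s['ft_force'],s['wrist_torque'],s['grip_width'])
```

```text
[-0.0872  2.459  28.5576] [0.0213 0.0602 0.0548] [-1.3053  0.1989 -1.2894] [-0.0221  0.2897 -0.0006] 0.01111439396094853
```

Emit:
arm_command(plan=[[[0.05, 0, 0, 0, 0, 0], [0.1, 0, 0, 0, 0, 0], [0.1, 0, 0, 0, 0, 0], [0.1, 0, 0, 0, 0, 0]]])

```text
time_s: 8.6
position: [0.5487, 0.0144, 0.1047]
tool_rot: [[0.47, -0.066, 0.88], [0.031, 0.998, 0.058], [-0.882, 0.0, 0.471]]
ft_force: [-19.5, -3.3, 24.3]
grip_width: 0.0106
```

Run:
```python
from ov import *
p,r=deckpos();s=sensors.observe();print(p,r,pose(DV,'deck')[0].T@s['ft_force'],s['wrist_torque'],s['grip_width'])
```

```text
[-0.0138  2.5351 27.9879] [-0.0212 -0.0258  0.0279] [-5.9034 -1.9926 30.6744] [-0.3617  1.1555 -0.15  ] 0.010568620745805663
```

Emit:
arm_command(plan=[[[-0.06, 0, 0, 0, 0, 0], [-0.06, 0, 0, 0, 0, 0]]])

```text
time_s: 8.8
position: [0.5488, 0.0143, 0.1049]
tool_rot: [[0.469, -0.065, 0.881], [0.031, 0.998, 0.057], [-0.882, 0.001, 0.47]]
ft_force: [-8.3, -1.8, 11.0]
grip_width: 0.0112
```

Emit:
arm_command(plan=[[[0, 0, 0, 0, 0, 0], [0, 0, 0, 0, 0, 0], [0, 0, 0, 0, 0, 0], [0, 0, 0, 0, 0, 0], [0, 0, 0, 0, 0, 0]]], jaw=0.45)

```text
time_s: 9.3
position: [0.5489, 0.0143, 0.1043]
tool_rot: [[0.469, -0.065, 0.881], [0.031, 0.998, 0.057], [-0.883, 0.001, 0.47]]
ft_force: [0.2, -0.3, 0.7]
grip_width: 0.0468
```

Emit:
arm_command(plan=[[[-0.5, 0, 0, 0, 0, 0], [-1.5, 0, 0, 0, 0, 0], [-3, 0, 0, 0, 0, 0], [-5, 0, 0, 0, 0, 0], [-6, 0, 0, 0, 0, 0], [-6, 0, 0, 0, 0, 0], [-6, 0, 0, 0, 0, 0]]])

```text
time_s: 10.0
position: [0.4782, 0.0096, 0.2371]
tool_rot: [[0.47, -0.065, 0.88], [0.031, 0.998, 0.057], [-0.882, 0.0, 0.471]]
ft_force: [-0.3, -0.6, -0.6]
grip_width: 0.0469
```

Run:
```python
from h import *
s=sensors.observe();print(s['position'],s['ft_force'],s['grip_width'],s['time_s'])
V=down(-.2465)
print(tool([.431,.284,.25],V),tool([.431,.284,.12],V))
```

```text
[0.4782 0.0096 0.2371] [-0.3308 -0.5845 -0.6433] 0.04687792273123427 10.0
[-1.002  11.0759 -0.7953  2.9112  4.6405 -0.7326] [ 3.5861 11.0734 -3.2426  2.9112  4.6405 -0.7326]
```

Emit:
arm_command(plan=[[[-1, 11.1, -0.8, 2.91, 4.64, -0.73], [-1, 11.1, -0.8, 2.91, 4.64, -0.73], [-1, 11.1, -0.8, 2.91, 4.64, -0.73], [-1, 11.1, -0.8, 2.91, 4.64, -0.73], [1, 11.1, -1.9, 2.91, 4.64, -0.73], [2.9, 11.1, -2.87, 2.91, 4.64, -0.73], [2.9, 11.1, -2.87, 2.91, 4.64, -0.73], [2.9, 11.1, -2.87, 2.91, 4.64, -0.73], [2.9, 11.1, -2.87, 2.91, 4.64, -0.73], [2.9, 11.1, -2.87, 2.91, 4.64, -0.73]]], jaw=0)

```text
time_s: 11.0
position: [0.4319, 0.2842, 0.1398]
tool_rot: [[-0.0, 0.244, 0.97], [0.001, 0.97, -0.244], [-1.0, 0.001, -0.0]]
ft_force: [1.0, -0.6, -0.0]
grip_width: 0.0853
```

Run:
```python
from h import *
s=sensors.observe();print(s['position'],s['ft_force'],s['grip_width'],s['time_s'])
print(tool([.431,.2845,.032],down(-.2465)))
# spacer seated check: fit
from ov import overlay
overlay(0,16,10.5,'pics/p9.png')
```

```text
[0.4319 0.2842 0.1398] [ 0.9847 -0.643  -0.0097] 0.0852778906381763 11.0
[ 4.3126 -0.001  -0.037   0.0015 -0.0034 -0.0056]
```

View pics/p9.png

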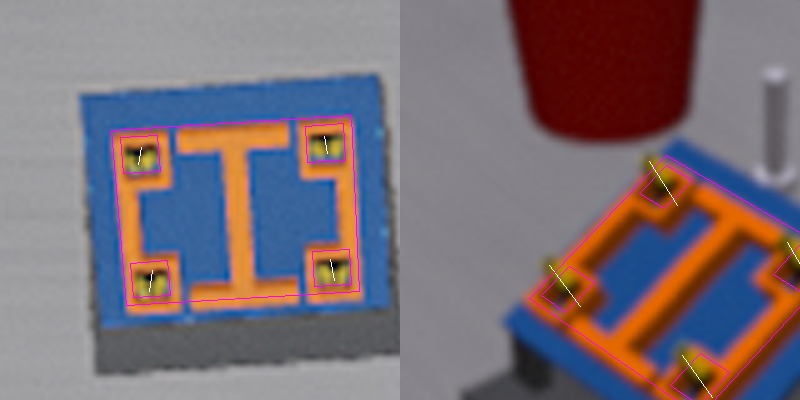

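Emit:
arm_command(plan=[[[1, 0, 0, 0, 0, 0], [2, 0, 0, 0, 0, 0], [3, 0, 0, 0, 0, 0], [3.7, 0, 0, 0, 0, 0], [4.1, 0, 0, 0, 0, 0], [4.3, 0, 0, 0, 0, 0], [4.3, 0, 0, 0, 0, 0], [4.3, 0, 0, 0, 0, 0]]])

```text
time_s: 11.9
position: [0.4316, 0.2848, 0.0327]
tool_rot: [[0.001, 0.244, 0.97], [0.001, 0.97, -0.244], [-1.0, 0.001, 0.0]]
ft_force: [0.5, 0.7, -0.3]
grip_width: 0.0856
```

Emit:
arm_command(plan=[[[0, 0, 0, 0, 0, 0], [0, 0, 0, 0, 0, 0], [0, 0, 0, 0, 0, 0], [0, 0, 0, 0, 0, 0], [0, 0, 0, 0, 0, 0], [0, 0, 0, 0, 0, 0], [0, 0, 0, 0, 0, 0], [0, 0, 0, 0, 0, 0]]], jaw=1, newtons=80)

```text
time_s: 12.7
position: [0.4313, 0.2849, 0.0324]
tool_rot: [[-0.0, 0.243, 0.97], [0.001, 0.97, -0.243], [-1.0, 0.001, -0.0]]
ft_force: [-1.0, -1.0, 5.6]
grip_width: 0.0389
```

Run:
```python
from h import *
s=sensors.observe();print(s['position'],s['ft_force'],s['wrist_torque'],s['grip_width'],s['time_s'])
```

```text
[0.4313 0.2849 0.0324] [-1.0066 -0.952   5.617 ] [-0.1345  0.1314 -0.0274] 0.03893636939674356 12.7
```

Emit:
arm_command(plan=[[[-0.5, 0, 0, 0, 0, 0], [-2, 0, 0, 0, 0, 0], [-4, 0, 0, 0, 0, 0], [-6, 0, 0, 0, 0, 0], [-7.5, 0, 0, 0, 0, 0], [-8, 0, 0, 0, 0, 0], [-8, 0, 0, 0, 0, 0], [-8, 0, 0, 0, 0, 0]]])

```text
time_s: 13.5
position: [0.4307, 0.2844, 0.2307]
tool_rot: [[-0.003, 0.243, 0.97], [-0.0, 0.97, -0.243], [-1.0, -0.001, -0.003]]
ft_force: [-1.0, 0.6, -4.2]
grip_width: 0.0388
```

Run:
```python
from h import *
s=sensors.observe();print(s['position'],s['ft_force'],s['wrist_torque'],s['grip_width'],s['time_s'])
print(tool(*decktool([1,4,130])))
```

```text
[0.4307 0.2844 0.2307] [-1.0475  0.578  -4.2222] [-0.0288 -0.0027  0.0089] 0.0387892456985023 13.5
[ 1.4127 -9.8482  5.3981 -2.9091 -4.6689  0.7308]
```

Emit:
arm_command(plan=[[[0, -9.85, 5.4, -2.91, -4.67, 0.73], [0, -9.85, 5.4, -2.91, -4.67, 0.73], [0, -9.85, 5.4, -2.91, -4.67, 0.73], [0, -9.85, 5.4, -2.91, -4.67, 0.73], [0, -9.85, 5.4, -2.91, -4.67, 0.73], [1.41, -9.85, 5.4, -2.91, -4.67, 0.73], [1.41, -9.85, 5.4, -2.91, -4.67, 0.73], [1.41, -9.85, 5.4, -2.91, -4.67, 0.73], [1.41, -9.85, 5.4, -2.91, -4.67, 0.73], [1.41, -9.85, 5.4, -2.91, -4.67, 0.73]]])

```text
time_s: 14.5
position: [0.5021, 0.0142, 0.1967]
tool_rot: [[0.472, -0.067, 0.879], [0.032, 0.998, 0.059], [-0.881, 0.001, 0.473]]
ft_force: [-0.4, -0.1, -3.7]
grip_width: 0.0395
```

Run:
```python
from h import *
p,r=deckpos();print(p,r,tool(*decktool([1,4,75])))
```

```text
[  2.2191   5.3974 131.0352] [-0.0873 -0.1336  0.0807] [ 2.2412 -0.059  -0.0541  0.0146  0.0223 -0.0134]
```

Emit:
arm_command(plan=[[[0.8, -0.06, -0.05, 0, 0, 0], [1.6, -0.06, -0.05, 0, 0, 0], [2.24, -0.06, -0.05, 0, 0, 0], [2.24, -0.06, -0.05, 0, 0, 0], [2.24, -0.06, -0.05, 0, 0, 0], [2.24, -0.06, -0.05, 0, 0, 0]]])

```text
time_s: 15.1
position: [0.5277, 0.0136, 0.1475]
tool_rot: [[0.473, -0.066, 0.879], [0.031, 0.998, 0.058], [-0.881, 0.0, 0.474]]
ft_force: [-0.8, -0.6, -4.0]
grip_width: 0.0388
```

Run:
```python
from ov import *
p,r=deckpos();print(p,r);zb=p[2]-32.5
overlay(zb,5,6.5,'pics/p10.png',68)
B=box(-52,52,-68,68,0,5)
for n,r,v in(('top',(280,160,350,205),DT),('side',(240,135,340,225),DS)):
    c=get_image(n);m=hullmask(c,'green',r);D,o=pose(v,'deck');x0,y0,x1,y1=r
    ys,xs=np.nonzero(m);print(n,'mask box',xs.min()-.5,xs.max()+.5,ys.min()-.5,ys.max()+.5)
    P=proj(c,(B+[0,0,zb/1000])@D.T+o);print('model box',P.min(0),P.max(0))
    f=lambda p:((render(c,[(B+np.r_[p,zb/1000])@D.T+o])-m)[y0:y1,x0:x1]**2).sum()
    q=min((minimize(f,[a,b],method='Nelder-Mead',options=dict(initial_simplex=[[a,b],[a+.004,b],[a,b+.004]])) for a in(-.004,.004) for b in(-.004,.004)),key=lambda q:q.fun);print(q.x*1000,q.fun,m.sum())
```

```text
[ 1.5713  3.1036 75.6406] [-0.0454 -0.2116  0.0256]
top mask box 290.5 341.5 180.5 204.5
model box [290.7259 180.1355] [342.5996 219.6647]
[-0.889   0.5757] 23.1279200307574 1163.0
side mask box 270.5 333.5 161.5 213.5
model box [269.622  162.8336] [335.0282 217.0248]
[3.554  5.9193] 84.33230296039986 1797.0
```

View pics/p10.png

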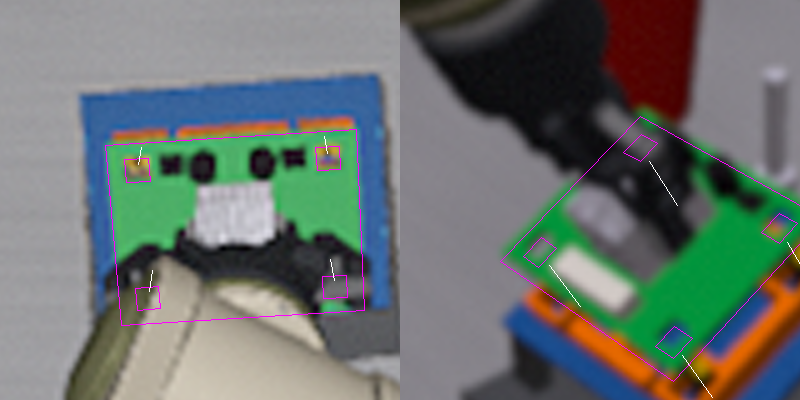

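Emit:
arm_command(plan=[[[0.1, 0, 0, 0, 0, 0], [0.2, 0, 0, 0, 0, 0], [0.3, 0, 0, 0, 0, 0], [0.4, 0, 0, 0, 0, 0], [0.45, 0, 0, 0, 0, 0], [0.45, 0, 0, 0, 0, 0]]])

```text
time_s: 15.9
position: [0.533, 0.0135, 0.1362]
tool_rot: [[0.471, -0.065, 0.88], [0.031, 0.998, 0.057], [-0.881, 0.001, 0.472]]
ft_force: [-1.2, -0.2, -2.4]
grip_width: 0.0391
```

```bash
cat > st.py <<'E'
from h import *
p,r=deckpos();s=sensors.observe();D=pose(DV,'deck')[0]
print('TCP deck',p,'rot',r,'F deck',D.T@s['ft_force'],'M deck',D.T@s['wrist_torque'],s['grip_width'],s['time_s'])
E
python3 st.py
```

```text
TCP deck [ 0.9792  2.6715 63.2262] rot [ 0.0148 -0.1019  0.035 ] F deck [-2.17   -0.1541 -1.5229] M deck [-0.0285  0.4442  0.0302] 0.039069611421663236 15.9
```

Emit:
arm_command(plan=[[[0.06, 0, 0, 0, 0, 0], [0.12, 0, 0, 0, 0, 0], [0.18, 0, 0, 0, 0, 0], [0.2, 0, 0, 0, 0, 0], [0.2, 0, 0, 0, 0, 0]]])

```text
time_s: 16.4
position: [0.5354, 0.0137, 0.1322]
tool_rot: [[0.472, -0.065, 0.879], [0.031, 0.998, 0.057], [-0.881, 0.0, 0.473]]
ft_force: [-1.7, 0.8, -0.1]
grip_width: 0.0392
```

```bash
python3 st.py
```

```text
TCP deck [ 1.1897  2.7165 58.5752] rot [ 0.002  -0.1423  0.0266] F deck [-1.4627  0.9125  0.6861] M deck [0.1907 0.452  0.0929] 0.039162597405302965 16.4
```

Emit:
arm_command(plan=[[[0.04, 0, 0, 0, 0, 0], [0.08, 0, 0, 0, 0, 0], [0.12, 0, 0, 0, 0, 0], [0.16, 0, 0, 0, 0, 0], [0.16, 0, 0, 0, 0, 0]]])

```text
time_s: 16.9
position: [0.5373, 0.0138, 0.1284]
tool_rot: [[0.471, -0.065, 0.88], [0.031, 0.998, 0.057], [-0.881, 0.001, 0.472]]
ft_force: [-0.5, 1.5, -0.7]
grip_width: 0.0395
```

```bash
python3 st.py
```

```text
TCP deck [ 1.0479  2.6764 54.2519] rot [ 0.0118 -0.1129  0.0314] F deck [-0.6926  1.5268 -0.4634] M deck [0.2478 0.411  0.1033] 0.03946086837100829 16.9
```

Emit:
arm_command(plan=[[[0.04, 0.02, 0, 0, 0, 0], [0.08, 0.02, 0, 0, 0, 0], [0.12, 0.02, 0, 0, 0, 0], [0.16, 0.02, 0, 0, 0, 0], [0.16, 0.02, 0, 0, 0, 0]]])

```text
time_s: 17.4
position: [0.539, 0.0143, 0.1247]
tool_rot: [[0.471, -0.065, 0.88], [0.031, 0.998, 0.057], [-0.882, 0.001, 0.472]]
ft_force: [-0.5, -1.2, -4.2]
grip_width: 0.0393
```

```bash
python3 st.py
```

```text
TCP deck [ 0.9184  3.1016 50.1936] rot [ 0.0165 -0.0941  0.0292] F deck [-2.4777 -1.1338 -3.472 ] M deck [-0.1863  0.6049  0.0747] 0.0393490738826985 17.4
```

Emit:
arm_command(plan=[[[0.03, 0, 0, 0, 0, 0], [0.06, 0, 0, 0, 0, 0], [0.08, 0, 0, 0, 0, 0], [0.08, 0, 0, 0, 0, 0]]])

```text
time_s: 17.8
position: [0.5399, 0.0146, 0.123]
tool_rot: [[0.471, -0.065, 0.88], [0.031, 0.998, 0.057], [-0.882, 0.001, 0.472]]
ft_force: [-0.7, 0.2, -4.9]
grip_width: 0.039
```

```bash
python3 st.py
python3 - <<'E'
from ov import *
p,r=deckpos();overlay(16,5,6.5,'pics/p11.png',68)
E
```

```text
TCP deck [ 0.9034  3.3104 48.2987] rot [ 0.0119 -0.092   0.0463] F deck [-2.8961  0.263  -4.0181] M deck [-0.0569  0.7549  0.0561] 0.03897790200999173 17.8
```

View pics/p11.png

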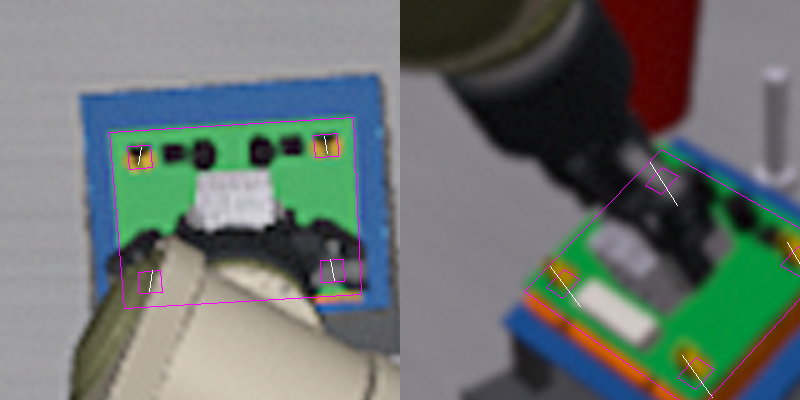

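Emit:
arm_command(plan=[[[0.03, 0, 0, 0, 0, 0], [0.06, 0, 0, 0, 0, 0], [0.08, 0, 0, 0, 0, 0], [0.08, 0, 0, 0, 0, 0]]])

```text
time_s: 18.3
position: [0.5404, 0.0146, 0.1224]
tool_rot: [[0.472, -0.065, 0.879], [0.031, 0.998, 0.057], [-0.881, 0.0, 0.473]]
ft_force: [-13.1, -2.9, 10.7]
grip_width: 0.0388
```

```bash
python3 st.py
```

```text
TCP deck [ 0.9961  3.2761 47.4745] rot [-0.006  -0.1415  0.0337] F deck [-6.6968 -2.017  15.6489] M deck [0.4218 1.5006 0.1499] 0.03883004381050003 18.3
```

Emit:
arm_command(plan=[[[0.03, 0, 0, 0, 0, 0], [0.06, 0, 0, 0, 0, 0], [0.06, 0, 0, 0, 0, 0]]])

```text
time_s: 18.6
position: [0.5404, 0.0146, 0.1223]
tool_rot: [[0.473, -0.065, 0.879], [0.031, 0.998, 0.058], [-0.881, 0.0, 0.474]]
ft_force: [-28.1, -5.9, 30.9]
grip_width: 0.0389
```

```bash
python3 st.py
```

```text
TCP deck [ 1.0209  3.285  47.4103] rot [-0.0225 -0.2012  0.015 ] F deck [-10.515   -4.1073  40.5942] M deck [0.2739 2.2933 0.0424] 0.03890837479093262 18.6
```

Emit:
arm_command(plan=[[[-0.05, 0, 0, 0, 0, 0], [-0.1, 0, 0, 0, 0, 0], [-0.15, 0, 0, 0, 0, 0], [-0.19, 0, 0, 0, 0, 0], [-0.19, 0, 0, 0, 0, 0]]])

```text
time_s: 19.1
position: [0.5396, 0.0144, 0.1238]
tool_rot: [[0.471, -0.065, 0.88], [0.032, 0.998, 0.057], [-0.882, 0.001, 0.472]]
ft_force: [3.9, -0.2, -10.8]
grip_width: 0.0389
```

```bash
python3 st.py
```

```text
TCP deck [ 0.945   3.198  49.0929] rot [ 0.0204 -0.0705  0.05  ] F deck [ -1.669   -0.4171 -11.3218] M deck [0.3264 0.6787 0.1886] 0.03889383040223569 19.1
```

Emit:
arm_command(plan=[[[0.04, 0, 0, 0, 0, 0], [0.06, 0, 0, 0, 0, 0], [0.06, 0, 0, 0, 0, 0]]])

```text
time_s: 19.4
position: [0.54, 0.0145, 0.123]
tool_rot: [[0.471, -0.065, 0.88], [0.031, 0.998, 0.057], [-0.881, 0.001, 0.472]]
ft_force: [-1.9, -0.0, -5.6]
grip_width: 0.0388
```

Emit:
arm_command(plan=[[[0, 0, 0, 0, 0, 0], [0, 0, 0, 0, 0, 0], [0, 0, 0, 0, 0, 0], [0, 0, 0, 0, 0, 0], [0, 0, 0, 0, 0, 0], [0, 0, 0, 0, 0, 0], [0, 0, 0, 0, 0, 0]]], jaw=0)

```text
time_s: 20.1
position: [0.5402, 0.0144, 0.1231]
tool_rot: [[0.472, -0.065, 0.879], [0.031, 0.998, 0.057], [-0.881, 0.0, 0.473]]
ft_force: [0.8, 0.3, 0.6]
grip_width: 0.0851
```

Emit:
arm_command(plan=[[[-0.5, 0, 0, 0, 0, 0], [-1.5, 0, 0, 0, 0, 0], [-3, 0, 0, 0, 0, 0], [-5, 0, 0, 0, 0, 0], [-5, 6, 0, 0, 0, 0], [-5, 10, 0, 0, 0, 0], [-5, 12, 0, 0, 0, 0], [-5, 12, 0, 0, 0, 0], [-5, 12, 0, 0, 0, 0], [-5, 12, 0, 0, 0, 0]]])

```text
time_s: 21.1
position: [0.4607, 0.3117, 0.2344]
tool_rot: [[0.473, -0.064, 0.879], [0.031, 0.998, 0.057], [-0.881, 0.0, 0.474]]
ft_force: [0.5, -0.4, -0.6]
grip_width: 0.0856
```

```bash
python3 st.py
python3 - <<'E'
from ov import *
overlay(16,5,6.5,'pics/p12.png',68)
B=box(-52,52,-68,68,0,5)
for n,r,v in(('top',(280,160,350,225),DT),('side',(250,150,345,240),DS)):
    c=get_image(n);m=hullmask(c,'green',r);D,o=pose(v,'deck')
    for z in(16,19,22):
        f=lambda p:((render(c,[(B+np.r_[p,z/1000])@D.T+o])-m)**2).sum()
        q=minimize(f,[0,0],method='Nelder-Mead',options=dict(initial_simplex=[[0,0],[.004,0],[0,.004]]));print(n,z,q.x*1000,q.fun)
E
```

```text
TCP deck [  0.6672 304.9623 174.688 ] rot [ 0.0393 -0.2148  0.0085] F deck [ 0.1513 -0.3974 -0.7077] M deck [-0.0401  0.1301  0.0101] 0.08560669539562167 21.1
top 16 [-0.1227  0.8697] 72.96198385236447
top 19 [1.0884 0.1229] 81.85207227989235
top 22 [1.9313 0.2716] 90.07309496347558
side 16 [2.3326 5.7978] 117.92472126105343
side 19 [1.827  3.2466] 134.09073433294887
side 22 [0.1533 0.5158] 149.14617454825066
```

View pics/p12.png

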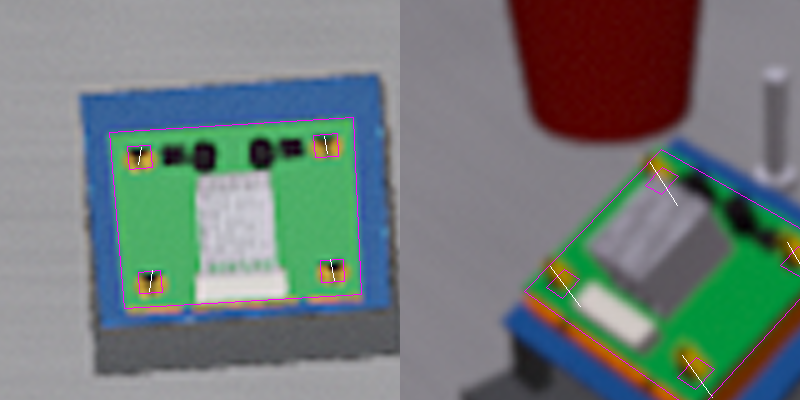

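```bash
python3 -c "
from rig import workorder;print(workorder.close_job())"
```

```text
the job is handed in; nothing more can be done
None
```

The spacer frame and the board are both on the deck, in the order asked. I handed the job in at about 21 s with the gripper open and clear of everything.

**Spacer:** It went over the four posts without resistance, met the deck and was released. The picture afterwards showed it lying flat, with a post in each eye.

**Board:**
- **Press down:** It stopped hard at the height expected for home, on the spacer. I pressed on to about 41 N along the deck normal with the tool within 0.25° of the deck's tilt.
- **Pull test:** Lifting 1.7 mm met about 7 N of resistance and little change in moment. That fits the catches holding, but the wrist reading can't show each of the four posts separately.
- **Final view:** All four posts show through the holes. The top camera puts the board within 1 mm of its nominal place.

**Checks that disagreed:** The side camera's outline fit of the board was poor, 2 to 6 mm off if the board is taken as home. It was off in the same way while I was still holding the board, so I put it down to calibration and blur. I relied on the contact forces and the top view instead. I didn't check the other things on the shelf one by one, but no move came near them.

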